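Open the ratchet clamp on a set candle mould

ROBOT

A 6-joint arm with a two-finger parallel gripper is mounted at the origin on a cart in front of the work surface, level with it; the furniture and walls round the work are solid. World frame = base frame: x ahead of the robot, y to its left, z up, the work surface at z = 0. Lengths are in m, angles in rad, forces in N, time in s.
With the tool pointing down it reaches from about 0.25 to 0.725 m from the base axis. Payload 4 kg.
Tool frame: the origin (TCP) lies midway between the tips of the shut fingers; the grasp point (between the pads) lies 19 mm behind it; z points along the fingers, x is the direction in which the jaws open and shut, and the axes are right-handed (so a half turn about z gives the same grasp; the last joint's range is limited). The gripper opens to 85 mm and grips with 20 to 120 N. Pads are 22 mm wide; open, the fingers measure 114 mm over their backs; the gripper's body (76 mm by 85 mm) begins 54 mm behind the grasp point. The pads swing forward as they close: fully open they stand 13 mm farther back than shut.
Start: joints at [-1.347, 0.241, 0.005, 1.335, 0, 1.571], TCP at [0.111, -0.488, 0.231] pointing down, gripper open.
Joint ranges: [-2.72, 2.72], [-1.05, 1.87], [-1.09, 1.28], [-1.99, 2.15], [-1.42, 1.44], [-3.14, 3.14]. Speed limits (rad/s): [2.79, 2.79, 3.14, 3.14, 3.14, 3.14].

INTERFACE

Orientations are given as a unit quaternion [x, y, z, w].
In Python, from workcell import bot, vision, ticket gives the robot as it stands.
- The arm moves only by the tool play_rows, never from a script. Its argument "deltas" is one flat list of numbers, 5 for each row, row after row: the opening, from 0 (shut) to 1 (fully open), then the shift along the tool's x, y, z in units of 60 mm (1.0 is 60 mm), then the turn about the tool's z in degrees. A call has 1 to 12 rows; each row shifts and turns the pose as measured when the row begins, along the tool's axes as they then stand; what a row does not reach is not made up. A row lasts 1/8 s, in which the tool goes at most 62.5 mm and 10.7 degrees, less where a joint would pass 70% of its speed; a pose out of reach is approached as far as the arm can. A call is refused whole if a number of a shift passes 1 or a number of a turn 10.7, either way. A call with a gripper value outside its range is refused whole. The fingers move at their own pace and stop on an object; the grip force is fixed at half the most. Time passes only in rows, so rows that do not move let the fingers close. It gives the time, the measured TCP pose, the force and the opening at its end, in the units of the state.
- bot.get_obs(): the state, without advancing time (a new reading comes with each control period).
- vision.camera(name): name is "side" or "top"; returns a dict with "color" (480x640x3 uint8, blue, green, red), "intrinsics" (3x3 intrinsics, pixels), "k1" (the pictures are not rectified: a ray, as slopes to the right and down, at radius r is drawn at 1 + k1 r^2 times it, then the intrinsics apply), "rvec" (rotation vector, rad) and "tvec" (3), from world to camera coordinates, as OpenCV has them. Camera axes: x right, y down, z forward; pixel columns grow to the right and rows downward; lengths in m; the calibration is good to about 2 mm. A picture is of the moment at which its call begins. There is no depth.
- ticket.job_done(): hands the job in, once; it reports no verdict.
The state is a dict: "clock": time; "joint_pos": joint angles; "joint_vel": joint speeds; "tau": joint torques, N m; "eef_pos": TCP position; "tool_rot": TCP orientation; "ft_force": force on the tool from outside, world axes, zero at the start; "ft_torque": the same for the moment, N m; "grip_width": finger opening in m.
Only numpy, scipy, OpenCV 4.12 (cv2) and the standard library are available. Lean on these libraries where they do the work, as an engineer would, in place of code of your own. Each camera call takes 0.05 s, during which the arm holds its last target. There are 200 camera calls.

TASK

The candle in the ivory dome mould has set, so open the ratchet clamp that holds the mould: press the thumb lever on the sliding jaw down with a fingertip to lift its pawl out of the teeth and, keeping it pressed, push the jaw back along its bar until it is fully home against the end stop, then let the lever spring up again. Press and push gently, gripping and lifting nothing; leave the mould standing in its place on the clamp's base and the things round the clamp undisturbed.

Things in the scene. Friction and masses are not known exactly. Their poses are not given: they have to be found in the camera images.
- clamp: Ratchet mould clamp fixed on the table, bare metal, wooden V-shaped jaw linings. Origin on the table under the toothed bar's centre line; x runs along the bar the way the jaw opens (from the mould to the end stop), y across, z up. Base plate 10 mm thick, 110 mm wide, x from -190 to +196 mm; bar 24 mm wide, 36 mm high. Fixed jaw, 70 mm high, at the -x end. Position and yaw vary.
- stop_face (a point): The end stop: this point is on the clamp's centre line 23 mm above the table, at the face of two rubber bumpers on a steel block 52 mm high at the clamp's +x end, 166 mm along clamp x. The rear end of the sliding jaw's frame meets the bumpers when the jaw is fully home.
- jaw (a joint): Position of the sliding jaw along the bar in m: 0 closed on the mould (the start), 0.09 fully home against the end stop. Saw teeth of 10 mm pitch lock it against opening unless the release lever is pressed. It slides with about 3 N of friction plus 15 N per m/s and stays where it is left.
- release (a joint): Angle of the thumb lever on the sliding jaw in rad: 0 up (pawl in the teeth), 0.28 pressed to its stop; pawl clear from about 0.11. It turns on a pin across the bar, 24 mm behind the pad's rear edge, 50 mm above the table: the pad tilts down, front edge lowest. Spring 0.09 N m at rest, 0.21 pressed: 2 to 5 N mid-pad, 4 to 9 N at the rear edge. Let go with the jaw home, it returns below 0.05.
- release_pad (a point): Centre of the top of the lever's dark ribbed pad, 40 mm along the bar, 36 mm wide, 56 mm above the table at rest, rear edge 4 mm short of the heel block. Free space over it along the bar: 54 mm, between the jaw's steel back plate (72 mm high, mould side) and the heel block. Fully pressed it is 12 mm lower; a flat fingertip close to the heel needs to go 5 to 6 mm below rest height.
- heel_face (a point): Centre of the upright front face of the heel block, the steel block on the sliding jaw just behind the pad: the face to push against, 44 mm wide, from 58 to 80 mm above the table (this point at 70 mm), looking towards the mould (clamp -x). It lies 24 mm behind the pad's centre along clamp x and moves with the jaw.
- dome_mould: Ivory silicone dome candle mould, round, 72 mm diameter, 77 mm high, 0.16 kg, loose; it stands on the clamp's base plate (10 mm above the table) between the jaws, its top 87 mm above the table. Origin at the centre of its underside.
- wick_tin: Bystander: round tin 62 mm in diameter, 42 mm high, standing loose on the table beside the clamp. Origin at the centre of its underside.
- heart_mould: Bystander: small ivory heart mould 54x60x48 mm, standing loose on the table beside the clamp. Origin at the centre of its underside.
- thermometer: Bystander: probe thermometer 205 mm long, 17 mm thick, lying loose on the table beside the clamp. Origin at the middle of its length, underside.
Things that resemble listed ones, but are neither listed nor needed, are in the scene too. Leave any red look-alike of the dome_mould alone.

How it is judged:
By the outcome, as a careful person would: the job done as asked, in the order asked, and still so for the second after the job is handed in, with the robot touching nothing.
It also fails if it takes over 35 s, if anything falls off the work surface, if the arm or the gripper's body presses on something with over 40 N, if the wrist force passes 120 N, or if a joint passes its speed limit or range.

## Working session

There is one attempt and no reset: what is moved stays moved. The work goes in short steps, Python scripts to look and compute and a tool call to move; the robot and the scene stay as the last step left them, time stands still between calls to the robot, and variables do not carry over. Pictures are saved under pics/ and viewed, about 8 in all and at most 12, crops included, and the job is handed in when it is done.

Besides the shell and the picture viewer there is one more tool, called as name(argument=value, ...) on one line, values as JSON. play_rows: Moves the arm, as the interface text tells. Its arguments: {"type":"object","properties":{"deltas":{"type":"array"}},"required":["deltas"]}

```bash
mkdir -p pics; cat > h.py <<'E'
import numpy as np, cv2
from workcell import bot, vision, ticket
def snap(n,f):
    c=vision.camera(n); cv2.imwrite(f,c["color"]); np.savez('cam_'+n,K=c["intrinsics"],k1=c["k1"],r=c["rvec"],t=c["tvec"]); return c
def cam(n):
    d=np.load('cam_'+n+'.npz'); return d['K'],float(d['k1']),cv2.Rodrigues(d['r'].reshape(3))[0],d['t'].reshape(3),d['r'].reshape(3)
def proj(n,P):
    K,k1,R,t,r=cam(n); return cv2.projectPoints(np.atleast_2d(np.array(P,float)),r,t,K,np.array([k1,0,0,0.]))[0].reshape(-1,2)
def ray(n,uv):
    K,k1,R,t,r=cam(n); x=cv2.undistortPoints(np.array([[uv]],float),K,np.array([k1,0,0,0.])).reshape(2)
    d=R.T@np.array([x[0],x[1],1]); return -R.T@t,d/np.linalg.norm(d)
def atz(n,uv,z):
    o,d=ray(n,uv); return o+d*(z-o[2])/d[2]
def tri(uva,uvb,a='top',b='side'):
    A=np.zeros((3,3));y=np.zeros(3)
    for n,uv in((a,uva),(b,uvb)):
        o,d=ray(n,uv);M=np.eye(3)-np.outer(d,d);A+=M;y+=M@o
    return np.linalg.solve(A,y)
E
python3 - <<'E'
from h import *
for n in('top','side'):
    snap(n,f'pics/{n}0.png'); print(n,ray(n,(320,240)),cam(n)[0][0,0])
o=bot.get_obs();print(o['clock'],o['eef_pos'],o['tool_rot'],o['grip_width'],o['ft_force'])
E
```

```text
top (array([ 0.39344316, -0.07552404,  0.93797796]), array([ 0.20535893, -0.00526021, -0.97867259])) 454.1716286330254
side (array([0.07055259, 0.87420367, 0.45463042]), array([ 0.43456059, -0.83884078, -0.32787688])) 600.8239257687719
0.1 [ 0.11082171 -0.48698362  0.23048919] [ 7.81624060e-01 -6.23749070e-01 -7.58879484e-04 -5.91893934e-04] 0.0851443517667146 [-0.31343287 -0.75580256 -0.0383432 ]
```

View pics/top0.png

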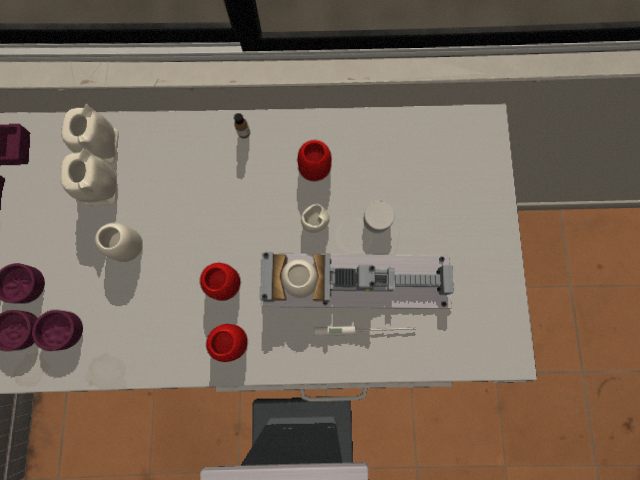

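View pics/side0.png

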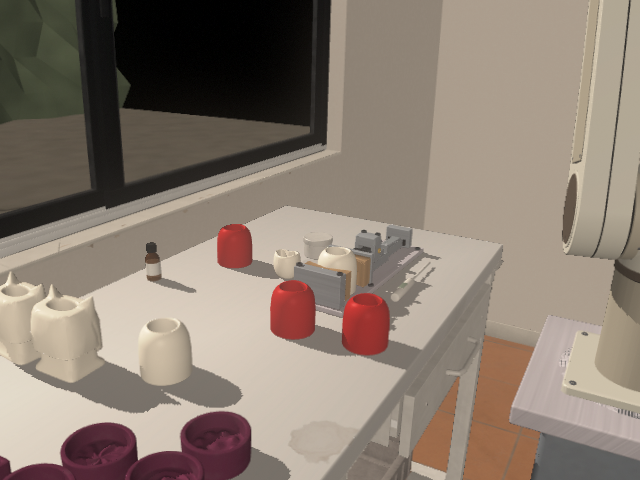

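The top view shows the clamp at u 262–452, v 252–308, opening to the right (about world −y). The pad is near (345,277) and the heel near (366,277). In the side view the clamp is at (295–410, 230–310). I'll enlarge both.

```bash
python3 - <<'E'
import cv2
a=cv2.imread('pics/top0.png')[240:340,255:465];b=cv2.imread('pics/side0.png')[215:320,270:430]
cv2.imwrite('pics/c1.png',cv2.resize(a,None,fx=3.8,fy=3.8,interpolation=cv2.INTER_CUBIC))
cv2.imwrite('pics/c2.png',cv2.resize(b,None,fx=5,fy=5,interpolation=cv2.INTER_CUBIC))
E
```

```text
(no output)
```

View pics/c1.png

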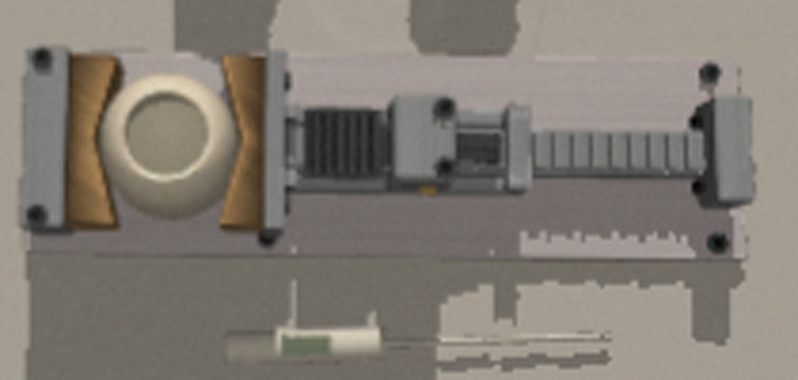

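View pics/c2.png

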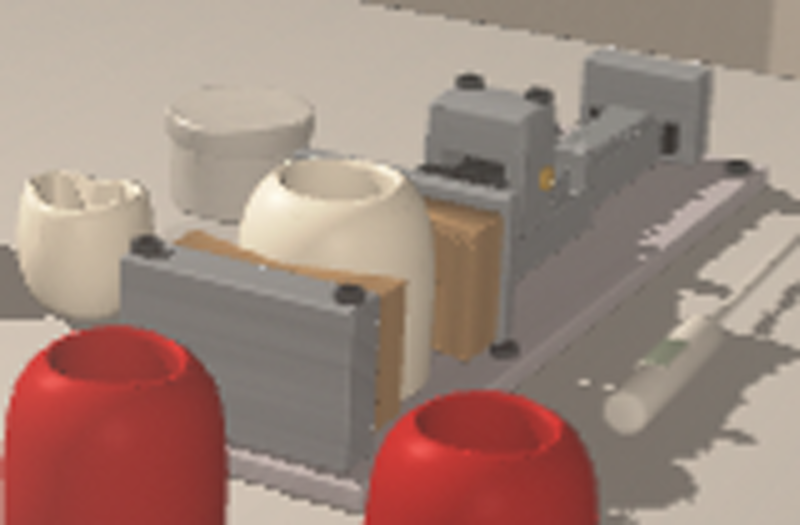

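The crops show the base corners, pad (c1 305–388, 108–178), heel block front top edge (c1 x≈397, y 97–178) and stop block. I'll fit the clamp pose to the corners.

```bash
cat >> h.py <<'E'
T=lambda u,v:(255+(u+.5)/3.8-.5,240+(v+.5)/3.8-.5)
S=lambda u,v:(270+(u+.5)/5-.5,215+(v+.5)/5-.5)
E
python3 - <<'E'
from h import *
from scipy.optimize import least_squares
W=lambda p,q:np.array([p[0]+np.cos(p[2])*q[0]-np.sin(p[2])*q[1],p[1]+np.sin(p[2])*q[0]+np.cos(p[2])*q[1],q[2]])
ob=[('top',T(27,251),(-.19,-.055,.01)),('top',T(742,257),(.196,-.055,.01)),('top',T(738,63),(.196,.055,.01)),
('side',S(768,172),(.196,-.055,.01))]
f=lambda p:np.concatenate([proj(n,W(p,q))[0]-uv for n,uv,q in ob])
r=least_squares(f,[.38,-.15,-1.57]);p=r.x;print(p,np.round(r.fun,1))
def C(w): d=w[:2]-p[:2];c,s=np.cos(p[2]),np.sin(p[2]);return np.round([1e3*(c*d[0]+s*d[1]),1e3*(-s*d[0]+c*d[1])],1)
for nm,uv,z in [('heel front L',(396,97),.08),('heel front R',(393,178),.08),('heel rear',(450,97),.08),('pad front',(305,143),.056),('pad y+',(345,109),.056),('pad y-',(345,179),.056),('plate top rear',(287,55),.072),('plate -y',(285,228),.072),('plate front',(265,140),.072),('stop front',(708,99),.052),('stop back R',(750,203),.052)]:
    print(nm,C(atz('top',T(*uv),z)))
h=tri(T(396,97),S(432,100));print('heel +y tri',h,C(h)); h=tri(T(393,178),S(518,118));print('heel -y tri',h,C(h))
m=atz('top',T(167,135),.087);print('mould',m,C(m))
for x in(-.09,.03,.05):print(W(p,(x,0,.056)))
E
```

```text
[ 0.50339955 -0.14811925 -1.60624607] [-1.6 -0.1  1.2  1.  -0.2 -1.6  0.8 -1.2]
heel front L [ 4.3 19.6]
heel front R [  2.7 -21.2]
heel rear [31.4 19.9]
pad front [-40.4  -1.2]
pad y+ [-19.9  16.7]
pad y- [-19.8 -19.4]
plate top rear [-50.4  41.7]
plate -y [-50.6 -46. ]
plate front [-61.1  -2. ]
stop front [168.   25.1]
stop back R [187.1 -28.3]
heel +y tri [ 0.52319573 -0.15310736  0.07932253] [ 4.3 20. ]
heel -y tri [ 0.48364346 -0.1494902   0.08015125] [  2.1 -19.7]
mould [ 0.50521865 -0.03824826  0.087     ] [-109.9   -2.1]
[ 0.50658935 -0.0581758   0.056     ]
[ 0.50233628 -0.1781004   0.056     ]
[ 0.50162743 -0.19808784  0.056     ]
```

play_rows(deltas=[0, -0.44, -0.77, 0, 0, 0, -0.44, -0.77, 0, 0, 0, -0.44, -0.77, 0, 0, 0, -0.44, -0.77, 0, 0, 0, -0.44, -0.77, 0, 0, 0, -0.44, -0.77, 0, 0, 0, -0.44, -0.77, 0, 0, 0, -0.44, -0.77, 0, 0, 0, 0, 0, 0, 7.4, 0, 0, 0, 0, 7.4, 0, 0, 0, 0, 0])

```text
clock: 1.48
eef_pos: [0.4331, -0.1888, 0.2258]
tool_rot: [-0.692, 0.722, 0.004, 0.0]
ft_force: [-0.6, 0.6, -0.5]
grip_width: 0.0001
```

play_rows(deltas=[0, -0.36, -0.38, 0, 0, 0, -0.36, -0.38, 0, 0, 0, -0.36, -0.38, 0, 0, 0, 0, 0, 0.5, 0, 0, 0, 0, 0.6, 0, 0, 0, 0, 0.6, 0, 0, 0, 0, 0, 0])

```text
clock: 2.35
eef_pos: [0.5042, -0.1262, 0.1204]
tool_rot: [-0.696, 0.718, 0.005, -0.0]
ft_force: [1.3, 0.1, 0.3]
grip_width: 0.0
```

```bash
cat >> h.py <<'E'
p=np.array([.5034,-.1481,-1.60625])
def clampc(w): d=np.array(w)[:2]-p[:2];c,s=np.cos(p[2]),np.sin(p[2]);return np.round([1e3*(c*d[0]+s*d[1]),1e3*(-s*d[0]+c*d[1]),1e3*w[2]],1)
def st():
    o=bot.get_obs();q=o['tool_rot'];a=np.degrees(np.arctan2(2*(q[0]*q[1]),q[0]**2-q[1]**2))
    print(o['clock'],clampc(o['eef_pos']),'tool x deg rel clamp',a-np.degrees(p[2]),np.round(o['ft_force'],2),np.round(q,4));return o
E
python3 - <<'E'
from h import *
st()
a=snap('side','pics/s1.png')['color'][190:290,310:450]
b=snap('top','pics/t1.png')['color'][230:330,290:430]
cv2.imwrite('pics/c3.png',np.vstack([cv2.resize(i,None,fx=4,fy=3,interpolation=cv2.INTER_CUBIC) if 0 else cv2.resize(i,None,fx=3,fy=3,interpolation=cv2.INTER_CUBIC) for i in(a,b)]))
E
```

```text
2.35 [-22.    0.  120.4] tool x deg rel clamp 0.2979917663398908 [1.32 0.11 0.26] [-6.963e-01  7.177e-01  4.800e-03 -4.000e-04]
```

View pics/c3.png

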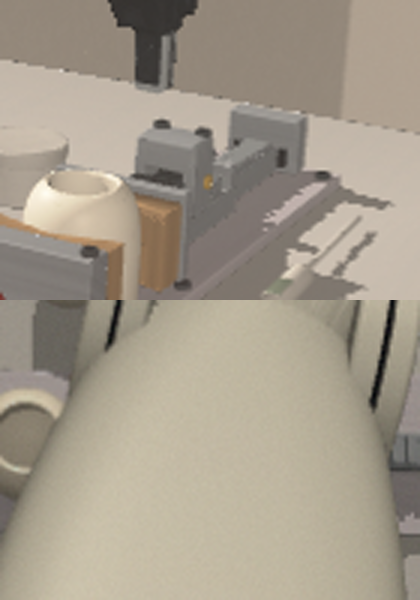

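The side crop shows the shut fingertip at about (360,220), above the pad and in line with the heel, which agrees with the measured pose. Next I lower into the gap.

play_rows(deltas=[0, 0, 0, 0.4, 0, 0, 0, 0, 0.35, 0, 0, 0.1, 0.02, 0.1, 0, 0, 0, 0, 0, 0])

```text
clock: 2.95
eef_pos: [0.5122, -0.1355, 0.0803]
tool_rot: [-0.696, 0.718, -0.005, 0.006]
ft_force: [-0.3, -0.2, -0.0]
grip_width: -0.0002
```

```bash
python3 -c "
from h import *
st()"
```

```text
2.95 [-12.9   8.4  80.3] tool x deg rel clamp 0.3276342951777309 [-0.28 -0.2  -0.  ] [-0.6965  0.7175 -0.005   0.0056]
```

play_rows(deltas=[0, 0, 0.13, 0, 0, 0, 0, 0, 0, 0])

```text
clock: 3.2
eef_pos: [0.5053, -0.1359, 0.0824]
tool_rot: [-0.696, 0.718, -0.007, 0.007]
ft_force: [0.6, 0.4, -0.4]
grip_width: 0.0
```

```bash
python3 -c "
from h import *
o=st();print(o['joint_vel'])"
```

```text
3.2 [-12.3   1.4  82.4] tool x deg rel clamp 0.3136325938286859 [ 0.58  0.38 -0.39] [-0.6964  0.7176 -0.0065  0.0065]
[ 0.00108357 -0.00498903  0.02585406 -0.00435495  0.00159952 -0.00319588]
```

play_rows(deltas=[0, -0.03, 0.03, 0.13, 0, 0, 0, 0, 0.13, 0, 0, 0, 0, 0, 0])

```text
clock: 3.58
eef_pos: [0.5039, -0.1338, 0.0664]
tool_rot: [-0.697, 0.717, -0.007, 0.007]
ft_force: [-0.2, 0.1, 0.5]
grip_width: -0.0001
```

```bash
python3 -c "
from h import *
o=st()"
```

```text
3.575 [-14.3   0.   66.4] tool x deg rel clamp 0.33271846525883575 [-0.19  0.14  0.46] [-0.6965  0.7175 -0.007   0.0069]
```

play_rows(deltas=[0, 0, 0, 0.1, 0, 0, 0, 0, 0.08, 0, 0, 0, 0, 0, 0])

```text
clock: 3.95
eef_pos: [0.5043, -0.1335, 0.0548]
tool_rot: [-0.697, 0.717, -0.007, 0.007]
ft_force: [-0.8, 0.6, 3.6]
grip_width: 0.0
```

play_rows(deltas=[0, 0, 0, 0.05, 0, 0, 0, 0, 0.04, 0])

```text
clock: 4.2
eef_pos: [0.5044, -0.1332, 0.05]
tool_rot: [-0.697, 0.717, -0.007, 0.007]
ft_force: [-1.8, 2.0, 6.3]
grip_width: 0.0
```

```bash
python3 -c "
from h import *
o=st()"
```

```text
4.2 [-14.9   0.5  50. ] tool x deg rel clamp 0.3627808794471008 [-1.77  1.98  6.26] [-0.6967  0.7173 -0.0066  0.0073]
```

play_rows(deltas=[0, 0.05, 0, 0, 0, 0, 0.05, 0, 0, 0])

```text
clock: 4.45
eef_pos: [0.5042, -0.1375, 0.0504]
tool_rot: [-0.697, 0.717, -0.006, 0.009]
ft_force: [-2.0, 2.9, 5.6]
grip_width: -0.0001
```

play_rows(deltas=[0, 0.08, 0, 0, 0, 0, 0.08, 0, 0, 0])

```text
clock: 4.7
eef_pos: [0.504, -0.1452, 0.0508]
tool_rot: [-0.698, 0.716, -0.004, 0.01]
ft_force: [-1.7, 3.8, 5.4]
grip_width: 0.0001
```

```bash
python3 -c "
from h import *
o=st()"
```

```text
4.7 [-2.9  0.5 50.8] tool x deg rel clamp 0.5329511245652299 [-1.67  3.76  5.4 ] [-0.6978  0.7162 -0.0043  0.0104]
```

play_rows(deltas=[0, 0.1, 0, 0.02, 0, 0, 0.1, 0, 0.01, 0, 0, 0.1, 0, 0.01, 0])

```text
clock: 5.08
eef_pos: [0.5034, -0.1605, 0.0491]
tool_rot: [-0.699, 0.715, -0.002, 0.013]
ft_force: [-2.2, 4.5, 7.0]
grip_width: 0.0004
```

```bash
python3 - <<'E'
from h import *
st()
a=snap('side','pics/s2.png')['color'][200:320,290:430]
cv2.imwrite('pics/c4.png',cv2.resize(a,None,fx=5,fy=5,interpolation=cv2.INTER_CUBIC))
E
```

```text
5.075 [12.4  0.5 49.1] tool x deg rel clamp 0.6644664032276779 [-2.18  4.46  6.99] [-0.6986  0.7154 -0.0024  0.0128]
```

View pics/c4.png

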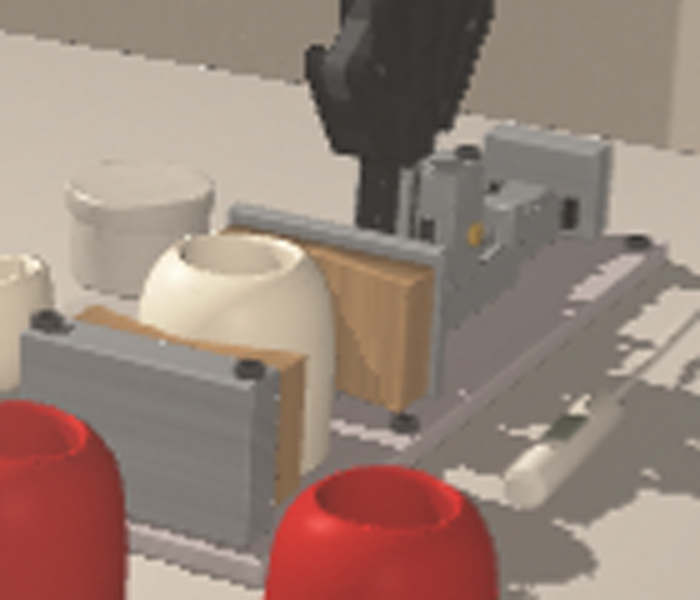

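The view shows the jaw moved clear of the mould, which still stands, with the fingertip against the heel. I keep pushing.

play_rows(deltas=[0, 0.11, 0, 0.006, -0.3, 0, 0.11, 0, 0.006, 0, 0, 0.11, 0, 0.006, 0, 0, 0.11, 0, 0.006, 0])

```text
clock: 5.62
eef_pos: [0.5026, -0.1841, 0.0485]
tool_rot: [-0.701, 0.713, 0.0, 0.016]
ft_force: [-2.1, 2.7, 5.5]
grip_width: -0.0003
```

```bash
python3 -c "
from h import *
o=st()"
```

```text
5.625 [36.   0.5 48.5] tool x deg rel clamp 1.1065332272405897 [-2.12  2.66  5.52] [-0.7013  0.7127  0.      0.0157]
```

play_rows(deltas=[0, 0.11, 0, 0, 0.5, 0, 0.11, 0, 0, 0.5, 0, 0.11, 0, 0.003, 0, 0, 0.11, 0, 0.003, 0])

```text
clock: 6.12
eef_pos: [0.502, -0.2071, 0.0489]
tool_rot: [-0.696, 0.718, 0.003, 0.019]
ft_force: [-1.3, 4.1, 5.6]
grip_width: -0.0003
```

```bash
python3 -c "
from h import *
o=st()"
```

```text
6.125 [59.   0.7 48.9] tool x deg rel clamp 0.22447823370831088 [-1.28  4.12  5.62] [-0.6957  0.718   0.0025  0.019 ]
```

play_rows(deltas=[0, 0.11, 0, 0.003, 0, 0, 0.11, 0, 0.003, 0])

```text
clock: 6.38
eef_pos: [0.5015, -0.2187, 0.0489]
tool_rot: [-0.696, 0.718, 0.004, 0.021]
ft_force: [-1.0, 3.6, 5.4]
grip_width: -0.0001
```

play_rows(deltas=[0, 0.08, 0, 0.003, 0])

```text
clock: 6.5
eef_pos: [0.5014, -0.2228, 0.0489]
tool_rot: [-0.696, 0.717, 0.004, 0.021]
ft_force: [-1.1, 4.8, 5.5]
grip_width: -0.0001
```

play_rows(deltas=[0, 0.08, 0, 0.003, 0])

```text
clock: 6.62
eef_pos: [0.5014, -0.2239, 0.0489]
tool_rot: [-0.697, 0.717, 0.007, 0.025]
ft_force: [-0.3, 17.8, 10.6]
grip_width: -0.0002
```

```bash
python3 -c "
from h import *
o=st()"
```

```text
6.625 [75.9  0.7 48.9] tool x deg rel clamp 0.422830499605098 [-0.33 17.77 10.59] [-0.6969  0.7167  0.0069  0.0247]
```

play_rows(deltas=[0, 0.07, 0, 0.005, 0])

```text
clock: 6.75
eef_pos: [0.5014, -0.2237, 0.049]
tool_rot: [-0.698, 0.716, 0.01, 0.028]
ft_force: [-1.7, 14.1, 11.5]
grip_width: 0.0001
```

```bash
python3 - <<'E'
from h import *
st()
a=snap('side','pics/s3.png')['color'][200:300,330:430]
b=snap('top','pics/t3.png')['color'][240:320,330:470]
cv2.imwrite('pics/c5.png',np.hstack([cv2.resize(i,(400,400*i.shape[0]//i.shape[1]) if 0 else (400,400),interpolation=cv2.INTER_CUBIC) for i in(a,b)]))
E
```

```text
6.75 [75.6  0.7 49. ] tool x deg rel clamp 0.5697118810218313 [-1.74 14.08 11.52] [-0.6977  0.7157  0.0099  0.0283]
```

View pics/c5.png

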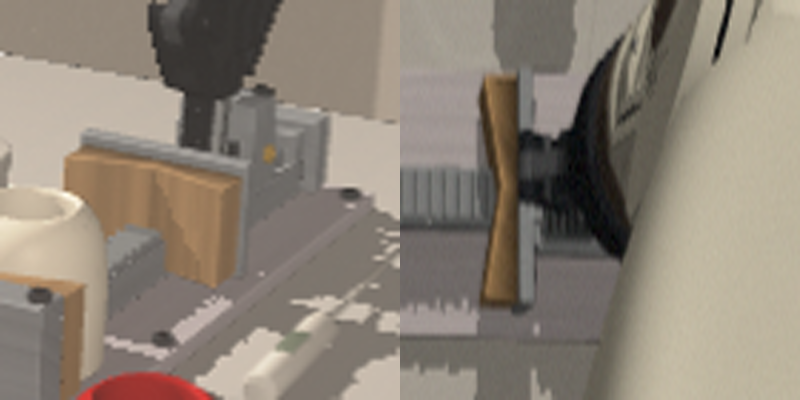

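```bash
python3 - <<'E'
from h import *
tp=lambda u,v:(330+(u-400+.5)*140/400-.5,240+(v+.5)*80/400-.5)
for uv in[(534,72),(532,302),(518,150)]: print(clampc(atz('top',tp(*uv),.072)))
E
```

```text
[39.4 43.1 72. ]
[ 37.  -45.5  72. ]
[28.3 12.5 72. ]
```

```bash
python3 - <<'E'
from h import *
from scipy.spatial.transform import Rotation as R
o=bot.get_obs();M=R.from_quat(o['tool_rot']).as_matrix()
c,s=np.cos(p[2]),np.sin(p[2]);Cm=np.array([[c,s,0],[-s,c,0],[0,0,1]]);print(np.round(Cm@M,3))
E
```

```text
[[ 0.998  0.009 -0.054]
 [ 0.011 -1.     0.025]
 [-0.054 -0.025 -0.998]]
```

play_rows(deltas=[0, 0.03, 0, -0.08, 0, 0, 0.02, 0, -0.1, 0])

```text
clock: 7.1
eef_pos: [0.5008, -0.2239, 0.0589]
tool_rot: [-0.699, 0.715, 0.012, 0.03]
ft_force: [0.9, 3.0, -1.6]
grip_width: 0.0002
```

```bash
python3 -c "
from h import *
o=st()"
```

```text
7.1 [75.9  0.1 58.9] tool x deg rel clamp 0.7355770829503854 [ 0.87  2.97 -1.62] [-0.6987  0.7147  0.0122  0.0298]
```

Now off the pad. I back away from the heel slightly and go up.

play_rows(deltas=[0, -0.08, 0, -0.1, 0, 0, -0.08, 0, -0.3, 0, 0, -0.05, 0, -0.6, 0, 0, 0, 0, -0.9, 0, 0, 0, 0, -0.9, 0, 0, 0, 0, 0, 0])

```text
clock: 7.85
eef_pos: [0.4965, -0.2249, 0.2333]
tool_rot: [-0.697, 0.716, 0.009, 0.026]
ft_force: [1.1, 0.6, -0.3]
grip_width: 0.0002
```

play_rows(deltas=[0, 0.3, 0.8, 0, 0, 0, 0.3, 0.8, 0, 0, 0, 0.3, 0.8, 0, 0, 0, 0.3, 0.8, 0, 0, 0, 0.3, 0.8, 0, 0, 0, 0.3, 0.6, 0, 0, 0, 0, 0, 0, 0])

```text
clock: 8.72
eef_pos: [0.2077, -0.3293, 0.2166]
tool_rot: [-0.696, 0.717, 0.009, 0.022]
ft_force: [-0.4, -0.7, 0.9]
grip_width: 0.0001
```

```bash
python3 - <<'E'
from h import *
st()
a=snap('side','pics/s4.png')['color'][200:320,270:430]
b=snap('top','pics/t4.png')['color'][200:340,250:470]
cv2.imwrite('pics/c6.png',np.hstack([cv2.resize(i,(400,500) if k else (400,300),interpolation=cv2.INTER_CUBIC) if 0 else cv2.resize(i,None,fx=f,fy=f,interpolation=cv2.INTER_CUBIC)[:300] for k,(i,f) in enumerate([(a,2.5),(cv2.copyMakeBorder(b,0,30,0,0,cv2.BORDER_CONSTANT),1.8)])]))
cv2.imwrite('pics/c7.png',cv2.resize(b,None,fx=3.6,fy=3.6,interpolation=cv2.INTER_CUBIC))
E
```

```text
8.725 [ 191.5 -289.1  216.6] tool x deg rel clamp 0.35622289247135086 [-0.36 -0.7   0.89] [-0.6965  0.7172  0.0086  0.0225]
```

View pics/c7.png

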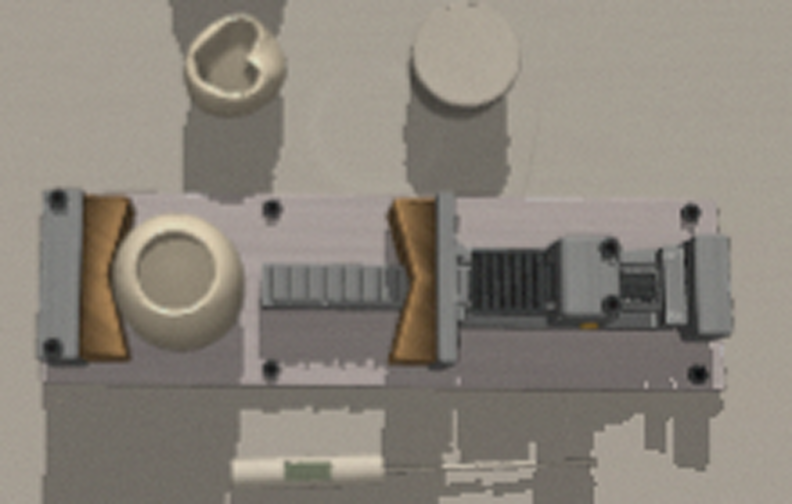

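View pics/c6.png

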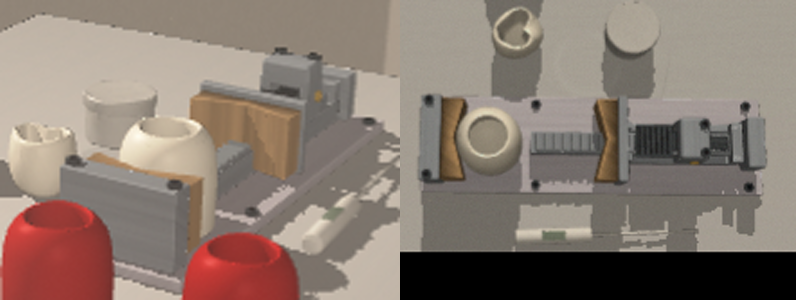

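```bash
python3 - <<'E'
from h import *
a=cv2.imread('pics/top0.png');b=cv2.imread('pics/t4.png')
# subpixel shift of heel patch and static check
g=lambda i:cv2.cvtColor(i,cv2.COLOR_BGR2GRAY).astype(np.float32)
def match(x0,x1,y0,y1,s0,s1,z):
    t=g(a)[y0:y1,x0:x1];k=8
    r=g(b)[y0-3:y1+3,s0:s1]
    T_=cv2.resize(t,None,fx=k,fy=k,interpolation=cv2.INTER_CUBIC);R_=cv2.resize(r,None,fx=k,fy=k,interpolation=cv2.INTER_CUBIC)
    _,v,_,l=cv2.minMaxLoc(cv2.matchTemplate(R_,T_,cv2.TM_CCOEFF_NORMED))
    u=s0+l[0]/k;w=y0-3+l[1]/k
    print(round(v,3),clampc(atz('top',(u,w),z))-clampc(atz('top',(x0,y0),z)))
match(355,377,262,290,375,435,.08)   # heel
match(332,360,264,290,360,410,.056)  # pad
match(311,332,252,304,345,390,.072)  # plate+lining
match(284,316,256,298,275,325,.087)  # mould
match(438,455,262,295,430,464,.052)  # stop (static)
match(362,396,198,232,352,406,.042)  # tin
match(300,330,202,232,290,340,.048)  # heart
match(312,420,322,336,302,430,.01)   # thermometer
E
```

```text
0.96 [90.2  0.5  0. ]
0.946 [90.5  0.   0. ]
0.499 [90.   0.2  0. ]
0.967 [0. 0. 0.]
0.87 [ 0.5 -0.3  0. ]
0.998 [0. 0. 0.]
0.998 [0. 0. 0.]
0.302 [0.5 0.  0. ]
```

```bash
python3 -c "
from h import *
ticket.job_done()"
```

```text
the job is handed in; nothing more can be done
```

The clamp is open and the job is handed in. I pressed the lever with the shut fingertips to about 6–7 mm below rest. Keeping it pressed, I pushed the heel until the jaw stopped against the bumpers. I then lifted straight off so the lever could spring up, and moved the arm clear at 8.7 s.

**Jaw:** comparing top views from before and after, the heel and pad moved 90 mm, which is fully home. An earlier check during the push read about 89 mm. The jaw plate also read 90 mm, but its image match was weak (0.5).

**Force:** the peak was about 21 N, reached as the jaw met the end stop.

**Surroundings:** the mould, wick tin and heart mould show no movement. The thermometer looks unmoved in the picture; its numeric match was poor (0.3) because the shadows changed.

**Lever:** I judged it to be up from the picture and the pad's match to its resting look. I did not measure its angle.

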